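Sort the sampling point's hand grips by firmness

ROBOT

A 6-joint arm with a two-finger parallel gripper is mounted at the origin on a cart in front of the work surface, level with it; the furniture and walls round the work are solid. World frame = base frame: x ahead of the robot, y to its left, z up, the work surface at z = 0. Lengths are in m, angles in rad, forces in N, time in s.
With the tool pointing down it reaches from about 0.275 to 0.75 m from the base axis. Payload 10.2 kg.
Tool frame: the origin (TCP) lies on the centre line of the jaws, within the pads' length; the fingertips stand ctrl.tip_reach ahead of it and the grasp point (between the pads) lies 5 mm behind it (ctrl.tip_reach is the distance from the TCP to the fingertips, in m); z points along the fingers, y is the direction in which the jaws open and shut (so a half turn about z gives the same grasp; the last joint's range is limited). The gripper opens to 85 mm and grips with 20 to 120 N. Pads are 22 mm wide; open, the fingers measure 114 mm over their backs; the gripper's body (76 mm by 85 mm) begins 54 mm behind the grasp point. The pads swing forward as they close: fully open they stand 13 mm farther back than shut.
Start: joints at [0.942, 0.313, 1.498, -0, 1.331, -0.223], TCP at [0.207, 0.482, 0.245] pointing down, gripper open.
Joint ranges: [-2.94, 2.94], [-0.97, 2.17], [0.19, 2.56], [-1.23, 4.37], [0.02, 3.11], [-2.88, 2.88]. Speed limits (rad/s): [2.39, 2.39, 3.01, 3.14, 3.14, 3.14].

INTERFACE

Orientations are given as a 3x3 rotation matrix whose columns are the frame's x, y, z axes.
In Python, from rig import monitor, eyes, order, ctrl gives the robot as it stands.
- The arm moves only by the tool move_arm, never from a script. Its argument "motion" is a list of rows, each a list of 7 numbers: the finger opening in cm, from 0 to 8.54, then the shift along the tool's x, y, z in cm, then the turn, a rotation vector about the tool's x, y, z in degrees. In form: [[grip, x, y, z, wx, wy, wz], ...]. A call has 1 to 20 rows; each row shifts and turns the commanded pose from where the row before left it, along the tool's axes as they then stand; what a row does not reach is not made up. A row lasts 1/12 s, in which the tool goes at most 41.7 mm and 7.16 degrees, less where a joint would pass 70% of its speed; a pose out of reach is approached as far as the arm can. A call is refused whole if a number of a shift passes 4.17 or a number of a turn 7.16, either way. A call with a gripper value outside its range is refused whole. The fingers move at their own pace and stop on an object; "squeeze" is the grip in N (left out, the last holds). Time passes only in rows, so rows that do not move let the fingers close. It gives the time, the measured TCP pose, the force and the opening at its end, in the units of the state.
- monitor.sense(): the state, without advancing time (a new reading comes with each control period).
- eyes.get_image(name): name is "scene" or "top" or "wrist"; returns the picture (384x512x3 uint8, red, green, blue); there is no depth.
- eyes.calibration(name): a dict with "fx", "fy", "cx", "cy" (pixels), "rvec" (rotation vector, rad) and "tvec" (3), from world to camera coordinates, as OpenCV has them. Camera axes: x right, y down, z forward; pixel columns grow to the right and rows downward; lengths in m; the calibration is good to about 2 mm. A picture is of the moment at which its call begins: read the wrist's pose just before it. calibration takes no time and is no camera call; for the wrist camera it gives the pose at the moment of the call.
- order.job_done(): hands the job in, once; it reports no verdict.
The state is a dict: "clock": time; "joint_pos": joint angles; "qd": joint speeds; "effort": joint torques, N m; "ee_pos": TCP position; "tcp_rot": TCP orientation; "ft_force": force on the tool from outside, world axes, zero at the start; "wrist_torque": the same for the moment, N m; "finger_gap": opening from 0.0 (shut) to 1.0 (fully open).
Only numpy, scipy, OpenCV 4.12 (cv2) and the standard library are available. Lean on these libraries where they do the work, as an engineer would, in place of code of your own. Each camera call takes 0.05 s, during which the arm holds its last target.

TASK

Volunteers pump the three spring hand grips on the sloping stand before a sample is taken, and some springs may have worn soft, which only shows when a grip is squeezed between the fingers. Squeeze the grips to find out which are still firm and which have gone soft, then lay every firm one flat in the shallow tray and every soft one flat in the deep box, side by side and not on top of one another. Leave the other things on the desk where they are.

Things in the scene. Friction and masses are not known exactly. Their poses are not given: they have to be found in the camera images.
- grip_a_mid (a point): one of three spring hand grips that look alike: two black bars 80 long (its y), 16 thick, 34 mm high, 52 mm over their outer faces (its x, the squeeze direction), about 130 g; closes by 12 mm at most. Firm: yields under 3 mm at 15 N. Soft: closes fully from 8 N. Any may be soft. This point: its centre, 17 mm above its underside. Its z points up; at the start z leans 30 degrees to the robot's left, x points up the slope.
- grip_b_mid (a point): one of three spring hand grips that look alike: two black bars 80 long (its y), 16 thick, 34 mm high, 52 mm over their outer faces (its x, the squeeze direction), about 130 g; closes by 12 mm at most. Firm: yields under 3 mm at 15 N. Soft: closes fully from 8 N. Any may be soft. This point: its centre, 17 mm above its underside. Its z points up; at the start z leans 30 degrees to the robot's left, x points up the slope.
- grip_c_mid (a point): one of three spring hand grips that look alike: two black bars 80 long (its y), 16 thick, 34 mm high, 52 mm over their outer faces (its x, the squeeze direction), about 130 g; closes by 12 mm at most. Firm: yields under 3 mm at 15 N. Soft: closes fully from 8 N. Any may be soft. This point: its centre, 17 mm above its underside. Its z points up; at the start z leans 30 degrees to the robot's left, x points up the slope.
- stand: fixed grey sheet-metal stand, 113 (its x) by 282 (its y), 95 mm high; it runs lengthwise away from the robot; its face rises at 30 degrees towards its +x, the robot's right, with three bays 90 mm apart in a row, a grip in each, resting against two 12 mm high lips near the ends of its lower bar (the middle 48 mm is open for a finger). Origin: centre of its underside on the desk.
- flat_tray: fixed white shallow open tray for the good grips, 230 (its x) x 168 (its y) x 22 mm high with a small tab at each end, walls 4 mm, floor about 4 mm thick; room for two grips end to end along x. Stands to the left or the right of the stand. Origin: centre of its underside on the desk.
- deep_box: fixed white open box for worn grips, same plan as the tray, 230 (its x) x 168 (its y), but with walls 50 mm high and upright ribs on its sides, walls 4 mm, floor about 4 mm thick; room for two grips end to end along x. Stands on the other side of the stand from the tray. Origin: centre of its underside on the desk.
- power_bank: bystander: dark power bank with a plug at its end, lying at the back of the desk, right of the stand, 150 x 66 x 21 mm; origin at its underside
- pen: bystander: marker pen lying left of the stand, 135 mm long; origin at its underside
- swab_pack: bystander: flat swab pack lying right of the stand, 178 x 24 x 4 mm; origin at its underside
- water_bottle: bystander: upright water bottle at the back left, 67 mm across, 228 mm high; origin at its underside
Not all that is in view belongs to the job. Leave any pink look-alike of the part that bears grip_a_mid alone.

How it is judged:
On the way:
1. one of the grips is squeezed between the fingers (at least 6 N) ((contact force between the fingers and grip_a above 6 N or contact force between the fingers and grip_b above 6 N or contact force between the fingers and grip_c above 6 N)), for 0.2 s.
At the end, for the whole second after the job is handed in: Every firm grip lies in the shallow tray and every soft one in the deep box: centre inside the walls, resting on the floor (centre less than 35 mm above the underside of the tray or box), flat to within 17 degrees (0.3 rad), at rest (x of grip_a_mid in the frame of flat_tray between -0.1 and 0.1 m and y of grip_a_mid in the frame of flat_tray between -0.07 and 0.07 m and z of grip_a_mid in the frame of flat_tray between 0.005 and 0.035 m and angle between each of grip_a_mid, grip_c_mid, grip_b_mid's own z axis and vertical below 0.3 rad and x of grip_c_mid in the frame of flat_tray between -0.1 and 0.1 m and y of grip_c_mid in the frame of flat_tray between -0.07 and 0.07 m and z of grip_c_mid in the frame of flat_tray between 0.005 and 0.035 m and x of grip_b_mid in the frame of deep_box between -0.1 and 0.1 m and y of grip_b_mid in the frame of deep_box between -0.07 and 0.07 m and z of grip_b_mid in the frame of deep_box between 0.005 and 0.035 m and linear speed of each of grip_a, grip_b, grip_c below 0.02 m/s); the robot touches nothing.
It fails at once if the power bank, pen, swab pack or water bottle is moved more than 30 mm (distance of any of power_bank, pen, swab_pack, water_bottle from where it was at the start of the episode above 0.03 m).
It fails at once if a grip falls off the desk (height (world z) of any of grip_a_mid, grip_b_mid, grip_c_mid below -0.05 m).
It also fails if it takes over 64 s, if anything falls off the work surface, if the arm or the gripper's body presses on something with over 40 N, if the wrist force passes 120 N, or if a joint passes its speed limit or range.

## Working session

There is one attempt and no reset: what is moved stays moved. The work goes in short steps, Python scripts to look and compute and a tool call to move; the robot and the scene stay as the last step left them, time stands still between calls to the robot, and variables do not carry over. Pictures are saved under pics/ and viewed, and the job is handed in when it is done.

Besides the shell and the picture viewer there is one more tool, called after ">>>" as name([rows], argument=value, ...), one row to a line, values as JSON. move_arm: Moves the arm, as the interface text tells. Its arguments: {"type":"object","properties":{"motion":{"type":"array","items":{"type":"array","items":{"type":"number"}}},"squeeze":{"type":"number"}},"required":["motion"]}

```bash
ls; mkdir -p pics
python3 - <<'E'
from rig import monitor, eyes, order, ctrl
import cv2
print(monitor.sense()); print(ctrl.tip_reach)
for n in ("scene","top","wrist"):
    im=eyes.get_image(n); cv2.imwrite(f"pics/{n}0.png",im[:,:,::-1]); print(n,eyes.calibration(n))
E
```

```text
pics
{'clock': 0.0, 'joint_pos': array([ 9.41594538e-01,  3.13448844e-01,  1.49842057e+00, -4.24901402e-05,
        1.33099969e+00, -2.23405913e-01]), 'qd': array([ 0.00021437,  0.00046234, -0.00098922, -0.00055411,  0.00036549,
       -0.00110321]), 'effort': array([-1.16257248e-03, -4.12257600e+01, -2.59740025e+01, -2.47921498e-04,
        4.12830646e-03,  2.85353565e-06]), 'ee_pos': array([0.20712513, 0.48215869, 0.24474187]), 'tcp_rot': array([[-9.18792423e-01,  3.94740380e-01, -7.17819210e-04],
       [ 3.94740958e-01,  9.18791848e-01, -1.05629535e-03],
       [ 2.42564009e-04, -1.25386881e-03, -9.99999184e-01]]), 'ft_force': array([ 0.40777097,  0.61181638, -0.58401738]), 'wrist_torque': array([0.02686467, 0.03598519, 0.00153539]), 'finger_gap': 1.0021979187839418}
0.014
scene {'fx': 355.56079779980666, 'fy': 355.56079779980666, 'cx': 252.5077789208418, 'cy': 187.2869255589538, 'rvec': array([ 1.89852808, -0.59550855,  0.43462638]), 'tvec': array([-0.45487105,  0.18593524,  0.78909025])}
top {'fx': 431.61122185926905, 'fy': 431.61122185926905, 'cx': 257.32209613102054, 'cy': 187.81076274917817, 'rvec': array([ 2.118468  , -2.12846154,  0.19707456]), 'tvec': array([-0.00987713,  0.56118933,  1.19556757])}
wrist {'fx': 264.4712028684936, 'fy': 264.4712028684936, 'cx': 254.23945710338626, 'cy': 191.99916014097806, 'rvec': array([-2.39157796, -1.57647678, -0.25243667]), 'tvec': array([-0.52405636, -0.03941472,  0.38097204])}
```

View pics/scene0.png

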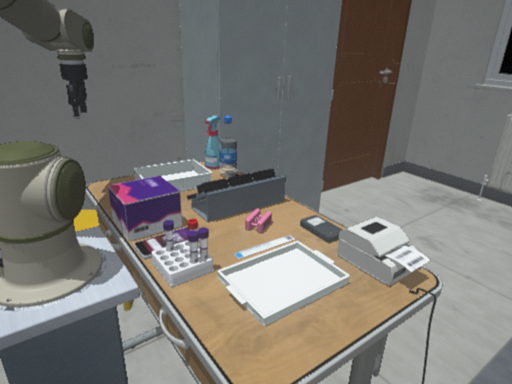

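View pics/top0.png

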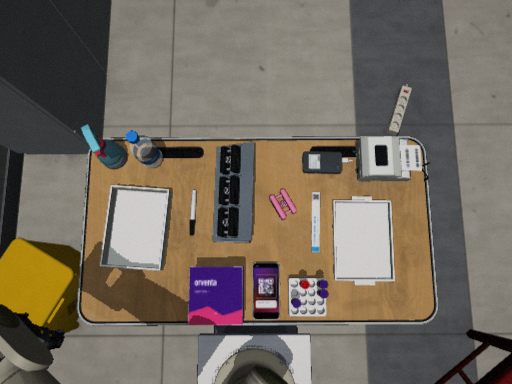

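View pics/wrist0.png

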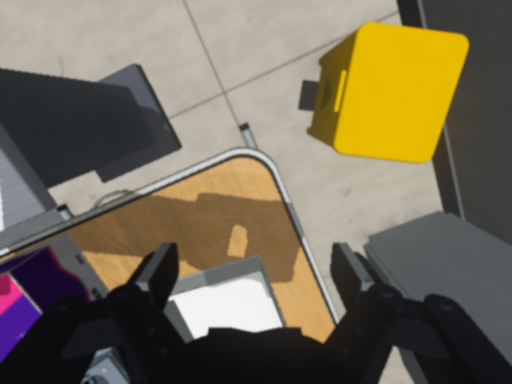

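Run:
```python
import cv2
t=cv2.imread("pics/top0.png"); cv2.imwrite("pics/topz.png",cv2.resize(t[130:255,180:300],None,fx=5,fy=5,interpolation=cv2.INTER_CUBIC)[:600])
t=cv2.imread("pics/scene0.png"); cv2.imwrite("pics/scz.png",cv2.resize(t[150:250,170:300],None,fx=6,fy=6,interpolation=cv2.INTER_CUBIC))
```

```text
(no output)
```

View pics/topz.png

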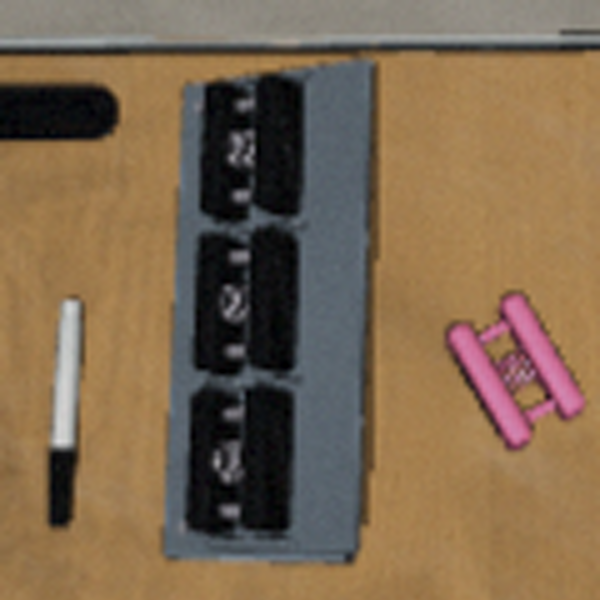

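View pics/scz.png

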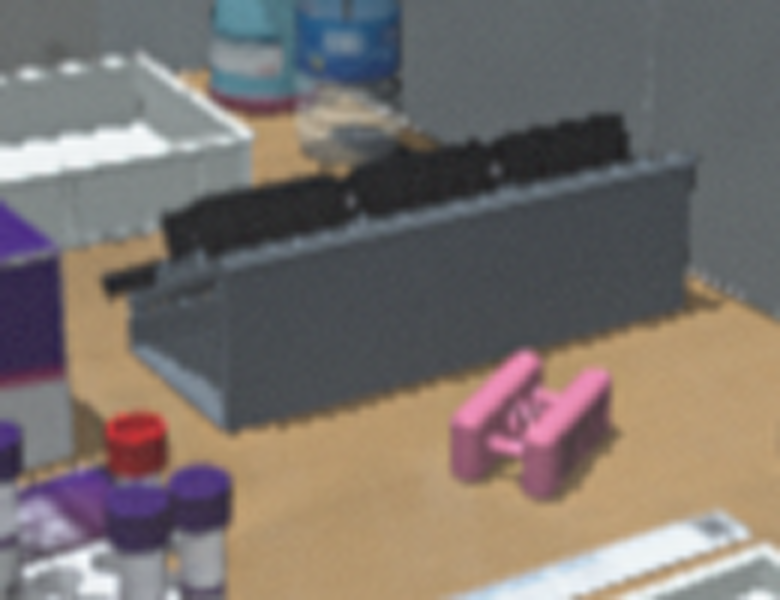

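```bash
cat > h.py <<'E'
from rig import monitor, eyes, order, ctrl
import cv2, numpy as np
from scipy.spatial.transform import Rotation as R
def ray(n,u,v,cal=None):
    c=cal or eyes.calibration(n); M=R.from_rotvec(c['rvec']).as_matrix(); o=-M.T@c['tvec']
    d=M.T@np.array([(u-c['cx'])/c['fx'],(v-c['cy'])/c['fy'],1]); return o,d
def cast(n,u,v,z,cal=None):
    o,d=ray(n,u,v,cal); return o+d*(z-o[2])/d[2]
def proj(n,P,cal=None):
    c=cal or eyes.calibration(n); K=np.array([[c['fx'],0,c['cx']],[0,c['fy'],c['cy']],[0,0,1]])
    return cv2.projectPoints(np.float64(P).reshape(-1,1,3),c['rvec'],c['tvec'],K,None)[0].reshape(-1,2)
E
python3 - <<'E'
from h import *
np.set_printoptions(precision=4,suppress=True)
print(ray("top",256,192))
for u,v in((255,142.4),(251.4,242.4)): print('TR',cast("top",u,v,.095))
for u,v in((217,147),(213,241)): print('L',cast("top",u,v,.03), cast("top",u,v,.0))
t=cv2.imread("pics/top0.png")
# dark blobs of grips
g=cv2.cvtColor(t,cv2.COLOR_BGR2HSV)
m=((g[:,:,2]<45)).astype(np.uint8); m[:, :212]=0;m[:,245:]=0;m[:140]=0;m[245:]=0
n,l,s,c=cv2.connectedComponentsWithStats(m); print(s,c)
# white trays: 
m=((g[:,:,1]<40)&(g[:,:,2]>190)).astype(np.uint8)
n,l,s,c=cv2.connectedComponentsWithStats(m)
for i in range(n):
    if s[i,4]>800:
        pts=np.argwhere(l==i)[:,::-1].astype(np.float32); print(s[i],cv2.minAreaRect(pts))
E
python3 - <<'E'
import cv2
t=cv2.imread("pics/top0.png"); cv2.imwrite("pics/topL.png",cv2.resize(t[170:285,80:190],None,fx=5,fy=5,interpolation=cv2.INTER_CUBIC))
cv2.imwrite("pics/topR.png",cv2.resize(t[180:295,300:420],None,fx=5,fy=5,interpolation=cv2.INTER_CUBIC))
E
```

```text
(array([ 0.3303, -0.0131,  1.2787]), array([ 0.1754,  0.0036, -0.9845]))
TR [ 0.6847 -0.0065  0.095 ]
TR [0.4018 0.0043 0.095 ]
L [0.6904 0.1078 0.03  ] [0.6991 0.1107 0.    ]
L [0.4102 0.1157 0.03  ] [0.4121 0.1188 0.    ]
[[     0      0    512    384 195169]
 [   220    145     21     30    461]
 [   229    158      1      1      1]
 [   219    175     21     30    476]
 [   228    190      1      1      1]
 [   217    207     22     31    499]
 [   224    223      1      1      1]] [[255.6949 191.5026]
 [230.3232 159.2885]
 [229.     158.    ]
 [229.0756 190.0126]
 [228.     190.    ]
 [227.9218 221.6513]
 [224.     223.    ]]
[     0      0    512    384 184959] ((255.5, 191.5), (383.0, 511.0), 90.0)
[ 111  190   58   80 3420] ((138.16720581054688, 227.66195678710938), (51.40821838378906, 77.63748168945312), 6.519801616668701)
[ 334  201   57   79 3978] ((361.4330139160156, 239.22254943847656), (78.02508544921875, 55.1820182800293), 88.31531524658203)
[198 336  54  48 827] ((220.6923065185547, 356.5384826660156), (19.91111183166504, 69.68889617919922), 42.273685455322266)
[279 336  32  48 919] ((294.9339599609375, 359.48114013671875), (48.30219268798828, 29.797935485839844), 87.51044464111328)
```

View pics/topL.png

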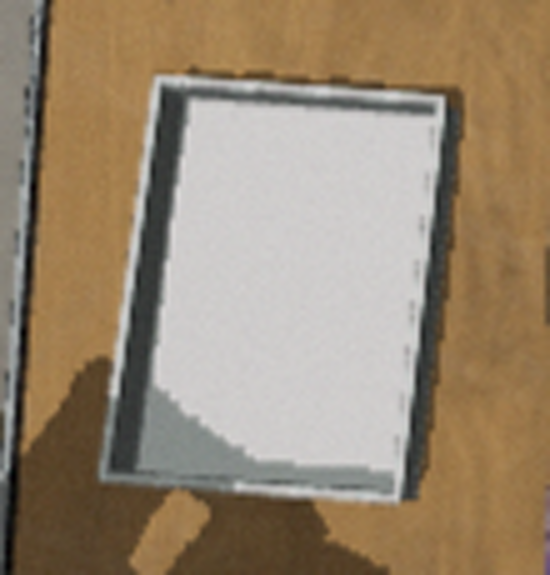

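View pics/topR.png

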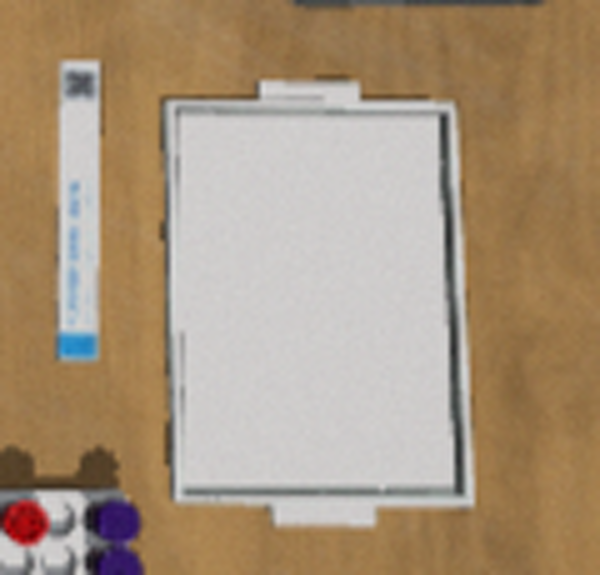

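Run:
```python
from h import *
np.set_printoptions(precision=4,suppress=True)
print([a for a in dir(ctrl) if a[0]!='_'])
def rect(C,z):
    P=np.array([cast("top",u,v,z)[:2] for u,v in C]); TL,TR,BL,BR=P
    print(P.mean(0), 'len',np.linalg.norm(TL-BL),np.linalg.norm(TR-BR),'wid',np.linalg.norm(TL-TR),np.linalg.norm(BL-BR),'yaw',np.degrees(np.arctan2(*(TL-BL+TR-BR)[::-1])))
rect([(111.6,185.6),(169,188.6),(100.6,266),(160.4,270)],.05)
rect([(333,200),(391,200.4),(335,280.4),(394.6,281)],.022)
# grips
yaw=np.radians(-2.0); up=np.array([np.cos(np.radians(-90)+yaw),np.sin(np.radians(-90)+yaw),0])
ctr=np.array([.544,.0555,0])
n=-.5*up+.866*np.array([0,0,1]); p0=ctr+.0565*up+[0,0,.095]+.017*n
for u,v in((230.5,159.5),(229.1,189.7),(227.7,221.8)):
    o,d=ray("top",u,v); P=o+d*(n@(p0-o))/(n@d); print(P, (P-ctr)@up)
```

```text
['Unreachable', 'tip_reach']
[0.4501 0.3352] len 0.2300973700608454 0.2321265140403195 wid 0.16713268607144377 0.16846632836608094 yaw -4.207690546774658
[ 0.4123 -0.3189] len 0.2317038176849474 0.2321515453392908 wid 0.17075570368112505 0.169528265614991 yaw -0.8636864566607939
[0.64   0.0642 0.0751] -0.012005835369328007
[0.5518 0.0675 0.0749] -0.012297726683505249
[0.4606 0.0708 0.0749] -0.012342568962248836
```

```bash
cat >> h.py <<'E'
np.set_printoptions(precision=4,suppress=True)
def Rstand(yawdeg=-2.0,tilt=30.0):
    y=np.radians(yawdeg); x=-np.array([np.cos(y),np.sin(y),0]); t=np.radians(tilt)
    up=np.array([np.sin(y),-np.cos(y),0]); n=-np.sin(t)*up+np.array([0,0,np.cos(t)])
    z=-n; return np.column_stack([x,np.cross(z,x),z]), n
def row(p1,R1,N,p0=None,R0=None):
    s=monitor.sense(); p0=s['ee_pos'] if p0 is None else p0; R0=s['tcp_rot'] if R0 is None else R0
    rel=R.from_matrix(R0.T@R1); w=rel.as_rotvec()/N
    A=sum(R.from_rotvec(w*k).as_matrix() for k in range(N)); t=np.linalg.solve(A,R0.T@(np.array(p1)-p0))
    t=np.round(t*100,2); wd=np.round(np.degrees(w),2)
    print(f"{N} x", [*t.tolist(),*wd.tolist()])
    p=np.array(p0);Q=np.array(R0)
    for k in range(N):
        p=p+Q@t/100; Q=Q@R.from_rotvec(np.radians(wd)).as_matrix()
        if k%4==3 or k==N-1: print('  ',k+1,p)
    return p,Q
E
python3 - <<'E'
from h import *
Q,n=Rstand()
print(Q)
g=np.array([.4606,.0708,.0749])
row(g+n*.12,Q,20)
E
```

```text
[[-0.9994  0.0302 -0.0174]
 [ 0.0349  0.8655 -0.4997]
 [-0.     -0.5    -0.866 ]]
20 x [-1.64, -1.31, 0.71, 1.48, -0.28, -1.04]
   4 [0.2485 0.4082 0.219 ]
   8 [0.2947 0.3351 0.1997]
   12 [0.3458 0.2639 0.1867]
   16 [0.4017 0.1956 0.1796]
   20 [0.4623 0.131  0.178 ]
```

>>> move_arm([
  [8.5,-1.64,-1.31,0.71,1.48,-0.28,-1.04],
  [8.5,-1.64,-1.31,0.71,1.48,-0.28,-1.04],
  [8.5,-1.64,-1.31,0.71,1.48,-0.28,-1.04],
  [8.5,-1.64,-1.31,0.71,1.48,-0.28,-1.04],
  [8.5,-1.64,-1.31,0.71,1.48,-0.28,-1.04],
  [8.5,-1.64,-1.31,0.71,1.48,-0.28,-1.04],
  [8.5,-1.64,-1.31,0.71,1.48,-0.28,-1.04],
  [8.5,-1.64,-1.31,0.71,1.48,-0.28,-1.04],
  [8.5,-1.64,-1.31,0.71,1.48,-0.28,-1.04],
  [8.5,-1.64,-1.31,0.71,1.48,-0.28,-1.04],
  [8.5,-1.64,-1.31,0.71,1.48,-0.28,-1.04],
  [8.5,-1.64,-1.31,0.71,1.48,-0.28,-1.04],
  [8.5,-1.64,-1.31,0.71,1.48,-0.28,-1.04],
  [8.5,-1.64,-1.31,0.71,1.48,-0.28,-1.04],
  [8.5,-1.64,-1.31,0.71,1.48,-0.28,-1.04],
  [8.5,-1.64,-1.31,0.71,1.48,-0.28,-1.04],
  [8.5,-1.64,-1.31,0.71,1.48,-0.28,-1.04],
  [8.5,-1.64,-1.31,0.71,1.48,-0.28,-1.04],
  [8.5,-1.64,-1.31,0.71,1.48,-0.28,-1.04],
  [8.5,-1.64,-1.31,0.71,1.48,-0.28,-1.04],
])

```text
clock: 1.82
ee_pos: [0.463, 0.1303, 0.1781]
tcp_rot: [[-0.999, 0.029, -0.017], [0.033, 0.865, -0.5], [0.0, -0.501, -0.866]]
ft_force: [0.2, -0.0, 0.0]
finger_gap: 0.998
```

Run:
```python
from h import *
s=monitor.sense(); print(s['clock'],s['ee_pos'],s['tcp_rot'],s['joint_pos'],s['ft_force'])
c=eyes.calibration("wrist"); im=eyes.get_image("wrist"); cv2.imwrite("pics/w1.png",im[:,:,::-1])
Q,n=Rstand()
for g in ([.64,.0642,.0751],[.5518,.0675,.0749],[.4606,.0708,.0749]): print(proj("wrist",np.array(g),c), proj("wrist",np.array(g)+n*.017,c))
M=R.from_rotvec(c['rvec']).as_matrix(); print('cam',-M.T@c['tvec'])
```

```text
1.8167 [0.463  0.1303 0.1781] [[-0.9994  0.0286 -0.017 ]
 [ 0.0333  0.8652 -0.5003]
 [ 0.0004 -0.5006 -0.8657]] [ 0.2719  0.4236  1.6161 -0.5166  1.3111 -1.0769] [ 0.2099 -0.0358  0.0365]
[[253.7362 333.8927]] [[253.7053 346.179 ]]
[[254.1196 270.9736]] [[254.1082 280.7927]]
[[254.3985 191.9352]] [[254.4041 197.6992]]
cam [0.383  0.1973 0.2897]
```

View pics/w1.png

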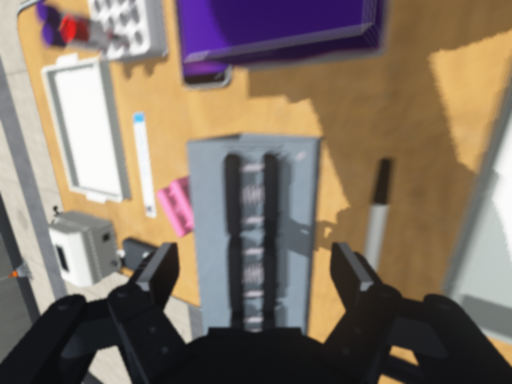

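Run:
```python
from h import *
Q,n=Rstand()
print(Q)
g=np.array([.4606,.0708,.0749])
row(g+n*.003,Q,12)
```

```text
[[-0.9994  0.0302 -0.0174]
 [ 0.0349  0.8655 -0.4997]
 [-0.     -0.5    -0.866 ]]
12 x [0.02, 0.01, 0.96, -0.01, 0.0, 0.01]
   4 [0.4635 0.1094 0.1445]
   8 [0.4621 0.0905 0.1111]
   12 [0.4607 0.0717 0.0777]
```

>>> move_arm([
  [8.5,0.02,0.01,0.96,0,0,0],
  [8.5,0.02,0.01,0.96,0,0,0],
  [8.5,0.02,0.01,0.96,0,0,0],
  [8.5,0.02,0.01,0.96,0,0,0],
  [8.5,0.02,0.01,0.96,0,0,0],
  [8.5,0.02,0.01,0.96,0,0,0],
  [8.5,0.02,0.01,0.96,0,0,0],
  [8.5,0.02,0.01,0.96,0,0,0],
  [8.5,0.02,0.01,0.96,0,0,0],
  [8.5,0.02,0.01,0.96,0,0,0],
  [8.5,0.02,0.01,0.96,0,0,0],
  [8.5,0.02,0.01,0.66,0,0,0],
  [8.5,0,0,0,0,0,0],
])

```text
clock: 2.95
ee_pos: [0.4577, 0.0756, 0.0793]
tcp_rot: [[-0.999, 0.029, -0.019], [0.035, 0.866, -0.499], [0.001, -0.5, -0.866]]
ft_force: [0.3, -0.2, -0.2]
finger_gap: 0.993
```

Run:
```python
from h import *
s=monitor.sense(); print(s['clock'],s['ee_pos'],s['ft_force'],ctrl.tip_reach)
im=eyes.get_image("wrist"); cv2.imwrite("pics/w2.png",im[:,:,::-1])
```

```text
2.95 [0.4577 0.0756 0.0793] [ 0.2826 -0.2378 -0.2275] 0.014
```

View pics/w2.png

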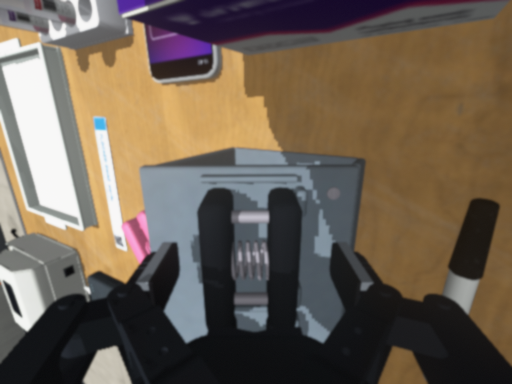

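>>> move_arm([
  [8.5,0,-0.2,0.1,0,0,0],
  [6.0,0,0,0.1,0,0,0],
  [6.0,0,0,0.1,0,0,0],
  [3.0,0,0,0,0,0,0],
  [3.0,0,0,0,0,0,0],
  [3.0,0,0,0,0,0,0],
  [3.0,0,0,0,0,0,0],
  [3.0,0,0,0,0,0,0],
  [3.0,0,0,0,0,0,0],
  [3.0,0,0,0,0,0,0],
], squeeze=20)

```text
clock: 3.83
ee_pos: [0.4584, 0.0733, 0.0794]
tcp_rot: [[-0.999, 0.03, -0.016], [0.034, 0.866, -0.499], [-0.002, -0.499, -0.866]]
ft_force: [-0.9, 3.3, 6.9]
finger_gap: 0.569
```

Run:
```python
from h import *
s=monitor.sense(); print(s['clock'],s['ee_pos'],s['ft_force'],s['finger_gap']*85.4)
im=eyes.get_image("wrist"); cv2.imwrite("pics/w3.png",im[:,:,::-1])
```

```text
3.8333 [0.4584 0.0733 0.0794] [-0.8986  3.273   6.9282] 48.584069339042756
```

View pics/w3.png

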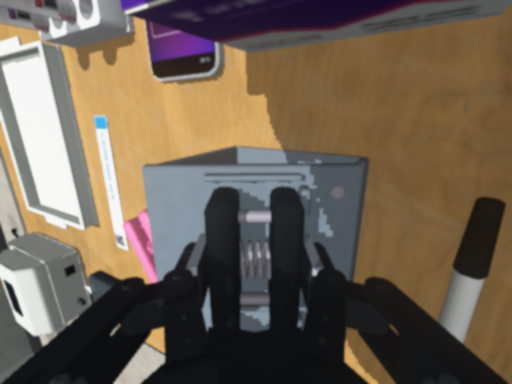

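>>> move_arm([
  [6.2,0,0,0,0,0,0],
  [6.2,0,0,0,0,0,0],
  [6.2,0,0,-0.2,0,0,0],
  [6.2,0,0,-0.3,0,0,0],
  [3.0,0,0,0,0,0,0],
  [3.0,0,0,0,0,0,0],
  [3.0,0,0,0,0,0,0],
  [3.0,0,0,0,0,0,0],
  [3.0,0,0,0,0,0,0],
  [3.0,0,0,0,0,0,0],
], squeeze=20)

```text
clock: 4.72
ee_pos: [0.4586, 0.0759, 0.0839]
tcp_rot: [[-0.999, 0.03, -0.015], [0.034, 0.866, -0.499], [-0.002, -0.499, -0.867]]
ft_force: [-0.3, 2.6, 7.5]
finger_gap: 0.572
```

Run:
```python
from h import *
s=monitor.sense(); print(s['clock'],s['ee_pos'],s['ft_force'],s['finger_gap']*85.4)
im=eyes.get_image("wrist"); cv2.imwrite("pics/w4.png",im[:,:,::-1])
Q,n=Rstand()
for g in ([.64,.0642,.0751],[.5518,.0675,.0749],[.4606,.0708,.0749]): print((s['ee_pos']-g)@Q)
```

```text
4.7167 [0.4586 0.0759 0.0839] [-0.3083  2.5803  7.4724] 48.86060314312225
[ 0.1817  0.0003 -0.0104]
[ 0.0934 -0.     -0.0104]
[ 0.0021 -0.0001 -0.0104]
```

View pics/w4.png

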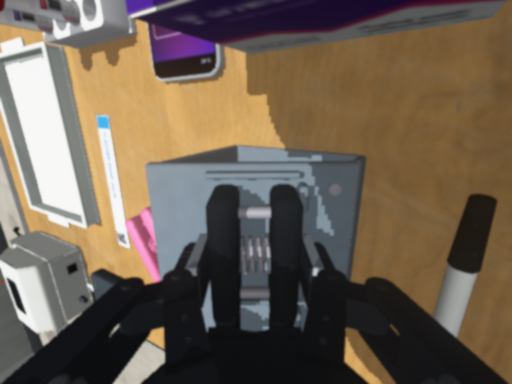

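>>> move_arm([
  [3.0,0,0,-0.5,0,0,0],
  [3.0,0,0,-1.0,0,0,0],
  [3.0,0,0,-1.0,0,0,0],
  [3.0,0,0,-1.5,0,0,0],
  [3.0,0,0,-1.5,0,0,0],
  [3.0,0,0,-1.5,0,0,0],
  [3.0,0,0,-1.5,0,0,0],
  [3.0,0,0,-1.5,0,0,0],
  [3.0,0,0,0,0,0,0],
])

```text
clock: 5.52
ee_pos: [0.4608, 0.1271, 0.1726]
tcp_rot: [[-0.999, 0.031, -0.012], [0.033, 0.867, -0.498], [-0.005, -0.498, -0.867]]
ft_force: [0.2, -0.1, -0.4]
finger_gap: 0.57
```

Run:
```python
from h import *
s=monitor.sense(); print(s['clock'],s['ee_pos'],s['ft_force'],s['finger_gap']*85.4)
im=eyes.get_image("wrist"); cv2.imwrite("pics/w5.png",im[:,:,::-1])
T=np.array([.412,-.319]); y=np.radians(-.9); a=np.array([np.cos(y),np.sin(y)])
D,_=Rstand(-.9,0)
sp=T-a*.052
gc=D@np.array([-.0021,0,.0104])
tgt=np.array([*sp,.021])-gc
print(tgt,D)
row(tgt+[0,0,.12],D,20)
```

```text
5.5167 [0.4608 0.1271 0.1726] [ 0.1753 -0.1365 -0.3998] 48.65217032242587
[ 0.3579 -0.3182  0.0314] [[-0.9999  0.0157 -0.    ]
 [ 0.0157  0.9999 -0.    ]
 [-0.     -0.     -1.    ]]
20 x [0.46, -2.15, 0.71, -1.49, -0.0, -0.05]
   4 [0.4391 0.0376 0.1858]
   8 [ 0.4181 -0.0522  0.1912]
   12 [ 0.3974 -0.1421  0.1872]
   16 [ 0.3771 -0.2312  0.1738]
   20 [ 0.357  -0.3185  0.1513]
```

View pics/w5.png

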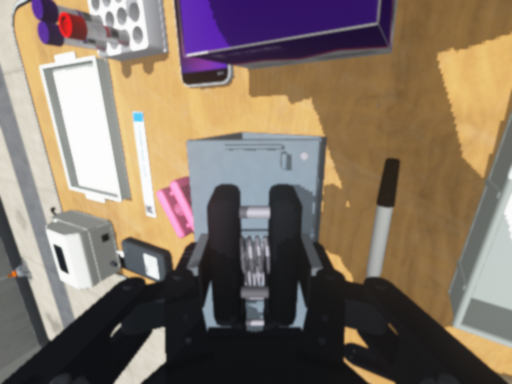

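>>> move_arm([
  [3.0,0.46,-2.15,0.71,-1.49,0,-0.05],
  [3.0,0.46,-2.15,0.71,-1.49,0,-0.05],
  [3.0,0.46,-2.15,0.71,-1.49,0,-0.05],
  [3.0,0.46,-2.15,0.71,-1.49,0,-0.05],
  [3.0,0.46,-2.15,0.71,-1.49,0,-0.05],
  [3.0,0.46,-2.15,0.71,-1.49,0,-0.05],
  [3.0,0.46,-2.15,0.71,-1.49,0,-0.05],
  [3.0,0.46,-2.15,0.71,-1.49,0,-0.05],
  [3.0,0.46,-2.15,0.71,-1.49,0,-0.05],
  [3.0,0.46,-2.15,0.71,-1.49,0,-0.05],
  [3.0,0.46,-2.15,0.71,-1.49,0,-0.05],
  [3.0,0.46,-2.15,0.71,-1.49,0,-0.05],
  [3.0,0.46,-2.15,0.71,-1.49,0,-0.05],
  [3.0,0.46,-2.15,0.71,-1.49,0,-0.05],
  [3.0,0.46,-2.15,0.71,-1.49,0,-0.05],
  [3.0,0.46,-2.15,0.71,-1.49,0,-0.05],
  [3.0,0.46,-2.15,0.71,-1.49,0,-0.05],
  [3.0,0.46,-2.15,0.71,-1.49,0,-0.05],
  [3.0,0.46,-2.15,0.71,-1.49,0,-0.05],
  [3.0,0.46,-2.15,0.71,-1.49,0,-0.05],
])

```text
clock: 7.23
ee_pos: [0.355, -0.3202, 0.1499]
tcp_rot: [[-1.0, 0.018, -0.004], [0.018, 1.0, -0.001], [0.004, -0.001, -1.0]]
ft_force: [0.3, 0.3, -1.8]
finger_gap: 0.563
```

Run:
```python
from h import *
s=monitor.sense(); print(s['clock'],s['ee_pos'],s['ft_force'],s['finger_gap']*85.4)
im=eyes.get_image("wrist"); cv2.imwrite("pics/w6.png",im[:,:,::-1])
D,_=Rstand(-.9,0)
row([.358,-.318,.034],D,12)
```

```text
7.2333 [ 0.355  -0.3202  0.1499] [ 0.3046  0.34   -1.792 ] 48.04650405068916
12 x [-0.03, 0.05, 0.96, -0.0, -0.03, -0.02]
   4 [ 0.3552 -0.3215  0.1104]
   8 [ 0.3563 -0.3195  0.072 ]
   12 [ 0.3575 -0.3176  0.0336]
```

View pics/w6.png

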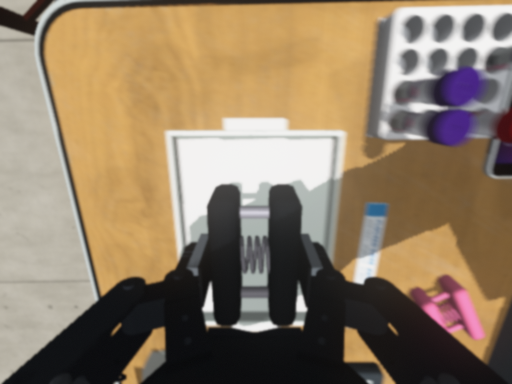

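>>> move_arm([
  [3.0,-0.03,0.05,0.96,0,0,0],
  [3.0,-0.03,0.05,0.96,0,0,0],
  [3.0,-0.03,0.05,0.96,0,0,0],
  [3.0,-0.03,0.05,0.96,0,0,0],
  [3.0,-0.03,0.05,0.96,0,0,0],
  [3.0,-0.03,0.05,0.96,0,0,0],
  [3.0,-0.03,0.05,0.96,0,0,0],
  [3.0,-0.03,0.05,0.96,0,0,0],
  [3.0,-0.03,0.05,0.96,0,0,0],
  [3.0,-0.03,0.05,0.96,0,0,0],
  [3.0,-0.03,0.05,0.96,0,0,0],
  [3.0,-0.03,0.05,0.8,0,0,0],
  [3.0,0,0,0.1,0,0,0],
  [3.0,0,0,0.1,0,0,0],
])

```text
clock: 8.45
ee_pos: [0.3592, -0.3136, 0.0347]
tcp_rot: [[-1.0, 0.017, -0.004], [0.017, 1.0, -0.002], [0.004, -0.002, -1.0]]
ft_force: [0.3, 0.1, -0.9]
finger_gap: 0.569
```

Run:
```python
from h import *
s=monitor.sense(); print(s['clock'],s['ee_pos'],s['ft_force'],s['finger_gap']*85.4)
im=eyes.get_image("wrist"); cv2.imwrite("pics/w7.png",im[:,:,::-1])
```

```text
8.45 [ 0.3592 -0.3136  0.0347] [ 0.2561  0.0672 -0.8648] 48.604475838560525
```

View pics/w7.png

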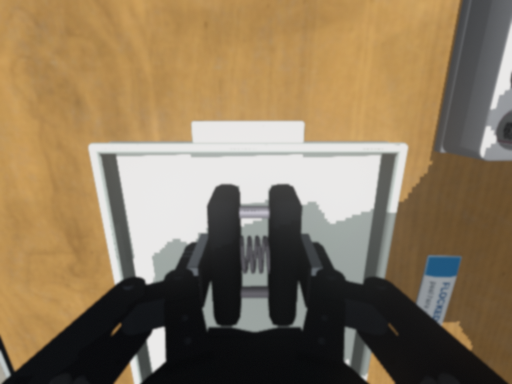

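>>> move_arm([
  [3.0,0,0,0.15,0,0,0],
  [3.0,0,0,0.15,0,0,0],
  [3.0,0,0,0,0,0,0],
])

```text
clock: 8.75
ee_pos: [0.3593, -0.3137, 0.0322]
tcp_rot: [[-1.0, 0.017, -0.004], [0.017, 1.0, -0.003], [0.004, -0.003, -1.0]]
ft_force: [0.1, -0.9, -0.5]
finger_gap: 0.563
```

>>> move_arm([
  [3.0,0,0,0.15,0,0,0],
  [3.0,0,0,0.1,0,0,0],
  [3.0,0,0,0,0,0,0],
])

```text
clock: 9.0
ee_pos: [0.3593, -0.3138, 0.0302]
tcp_rot: [[-1.0, 0.017, -0.004], [0.017, 1.0, -0.003], [0.004, -0.003, -1.0]]
ft_force: [-2.3, 0.8, 7.7]
finger_gap: 0.568
```

>>> move_arm([
  [6.6,0,0,0,0,0,0],
  [6.6,0,0,0,0,0,0],
  [6.6,0,0,0,0,0,0],
  [6.6,0,0,-0.5,0,0,0],
  [6.6,0,0,-1,0,0,0],
  [6.6,0,0,-1.5,0,0,0],
  [6.6,0,0,-2,0,0,0],
  [8.5,0,0,-2,0,0,0],
  [8.5,0,0,-2,0,0,0],
  [8.5,0,0,-2,0,0,0],
  [8.5,0,0,-2,0,0,0],
])

```text
clock: 9.92
ee_pos: [0.3597, -0.3132, 0.1616]
tcp_rot: [[-1.0, 0.017, -0.003], [0.017, 1.0, -0.003], [0.003, -0.003, -1.0]]
ft_force: [-0.1, 0.2, -0.0]
finger_gap: 0.996
```

Run:
```python
from h import *
s=monitor.sense(); print(s['clock'],s['ee_pos'],s['ft_force'],s['finger_gap']*85.4)
im=eyes.get_image("wrist"); cv2.imwrite("pics/w8.png",im[:,:,::-1])
Q,n=Rstand()
g=np.array([.5518,.0675,.0749])
p,q=row(g+n*.12,Q,20)
row(g+n*.007,Q,12,p,q)
```

```text
9.9167 [ 0.3597 -0.3132  0.1616] [-0.0646  0.235  -0.0394] 85.03711924257317
20 x [-0.91, 2.17, -0.63, 1.48, 0.01, 0.05]
   4 [ 0.3987 -0.2273  0.1863]
   8 [ 0.4371 -0.1386  0.1981]
   12 [ 0.4758 -0.0493  0.2007]
   16 [0.5148 0.0397 0.194 ]
   20 [0.5541 0.1274 0.178 ]
12 x [0.0, -0.0, 0.94, -0.01, 0.01, -0.0]
   4 [0.5535 0.1086 0.1455]
   8 [0.5529 0.0898 0.113 ]
   12 [0.5522 0.071  0.0804]
```

View pics/w8.png

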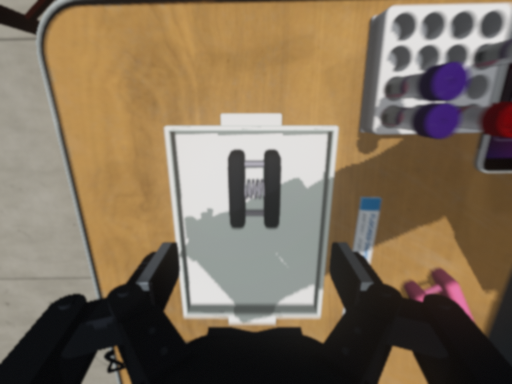

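>>> move_arm([
  [8.5,-0.91,2.17,-0.63,1.48,0,0.05],
  [8.5,-0.91,2.17,-0.63,1.48,0,0.05],
  [8.5,-0.91,2.17,-0.63,1.48,0,0.05],
  [8.5,-0.91,2.17,-0.63,1.48,0,0.05],
  [8.5,-0.91,2.17,-0.63,1.48,0,0.05],
  [8.5,-0.91,2.17,-0.63,1.48,0,0.05],
  [8.5,-0.91,2.17,-0.63,1.48,0,0.05],
  [8.5,-0.91,2.17,-0.63,1.48,0,0.05],
  [8.5,-0.91,2.17,-0.63,1.48,0,0.05],
  [8.5,-0.91,2.17,-0.63,1.48,0,0.05],
  [8.5,-0.91,2.17,-0.63,1.48,0,0.05],
  [8.5,-0.91,2.17,-0.63,1.48,0,0.05],
  [8.5,-0.91,2.17,-0.63,1.48,0,0.05],
  [8.5,-0.91,2.17,-0.63,1.48,0,0.05],
  [8.5,-0.91,2.17,-0.63,1.48,0,0.05],
  [8.5,-0.91,2.17,-0.63,1.48,0,0.05],
  [8.5,-0.91,2.17,-0.63,1.48,0,0.05],
  [8.5,-0.91,2.17,-0.63,1.48,0,0.05],
  [8.5,-0.91,2.17,-0.63,1.48,0,0.05],
  [8.5,-0.91,2.17,-0.63,1.48,0,0.05],
])

```text
clock: 11.63
ee_pos: [0.5535, 0.1298, 0.1753]
tcp_rot: [[-0.999, 0.031, -0.015], [0.034, 0.867, -0.497], [-0.002, -0.497, -0.868]]
ft_force: [0.1, 0.2, -0.3]
finger_gap: 0.996
```

Run:
```python
from h import *
s=monitor.sense(); print(s['clock'],s['ee_pos'],s['ft_force'],s['finger_gap']*85.4)
c=eyes.calibration("wrist"); im=eyes.get_image("wrist"); cv2.imwrite("pics/w9.png",im[:,:,::-1])
Q,n=Rstand()
g=np.array([.5518,.0675,.0749]); print(proj("wrist",g+n*.017,c))
row(g+n*.007,Q,12)
```

```text
11.6333 [0.5535 0.1298 0.1753] [ 0.1238  0.1603 -0.3419] 85.0504016242393
[[249.8611 198.7459]]
12 x [0.0, -0.06, 0.93, 0.01, 0.01, 0.01]
   4 [0.5534 0.1126 0.1424]
   8 [0.5527 0.092  0.1114]
   12 [0.552  0.0713 0.0803]
```

View pics/w9.png

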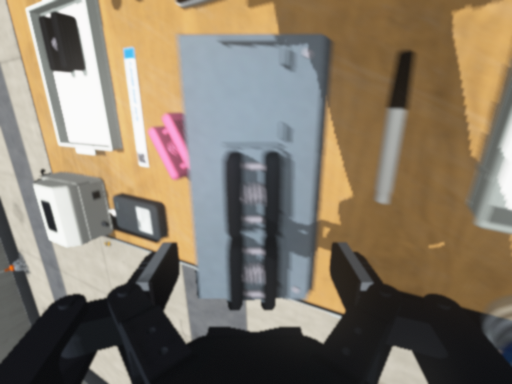

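>>> move_arm([
  [8.5,0,-0.04,0.93,0,0,0],
  [8.5,0,-0.04,0.93,0,0,0],
  [8.5,0,-0.04,0.93,0,0,0],
  [8.5,0,-0.04,0.93,0,0,0],
  [8.5,0,-0.04,0.93,0,0,0],
  [8.5,0,-0.04,0.93,0,0,0],
  [8.5,0,-0.04,0.93,0,0,0],
  [8.5,0,-0.04,0.93,0,0,0],
  [8.5,0,-0.04,0.93,0,0,0],
  [8.5,0,-0.04,0.93,0,0,0],
  [8.5,0,-0.04,0.7,0,0,0],
  [8.5,0,-0.04,0.4,0,0,0],
  [8.5,0,0,0,0,0,0],
])

```text
clock: 12.77
ee_pos: [0.5511, 0.0723, 0.0859]
tcp_rot: [[-0.999, 0.03, -0.018], [0.035, 0.868, -0.496], [0.001, -0.496, -0.868]]
ft_force: [0.0, -0.5, 0.6]
finger_gap: 0.996
```

Run:
```python
from h import *
s=monitor.sense(); print(s['clock'],s['ee_pos'],s['ft_force'],s['finger_gap']*85.4)
c=eyes.calibration("wrist"); im=eyes.get_image("wrist"); cv2.imwrite("pics/w10.png",im[:,:,::-1])
Q,n=Rstand()
g=np.array([.5518,.0675,.0749]); print(proj("wrist",g+n*.017,c),(s['ee_pos']-g)@Q)
```

```text
12.7667 [0.5511 0.0723 0.0859] [ 0.0129 -0.508   0.6038] 85.05086417345096
[[256.9396 265.9724]] [ 0.0009 -0.0013 -0.0119]
```

View pics/w10.png

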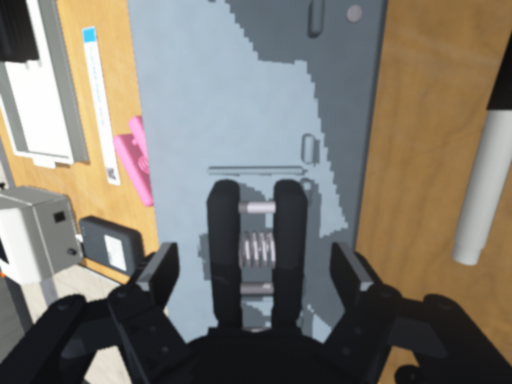

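>>> move_arm([
  [8.5,0,0.1,0.3,0,0,0],
  [6.0,0,0,0.1,0,0,0],
  [6.0,0,0,0,0,0,0],
  [3.0,0,0,0,0,0,0],
  [3.0,0,0,0,0,0,0],
  [3.0,0,0,0,0,0,0],
  [3.0,0,0,0,0,0,0],
  [3.0,0,0,0,0,0,0],
  [3.0,0,0,0,0,0,0],
  [3.0,0,0,0,0,0,0],
], squeeze=20)

```text
clock: 13.65
ee_pos: [0.5516, 0.072, 0.0832]
tcp_rot: [[-0.999, 0.03, -0.015], [0.034, 0.868, -0.496], [-0.002, -0.496, -0.868]]
ft_force: [-1.3, 3.8, 6.0]
finger_gap: 0.575
```

Run:
```python
from h import *
s=monitor.sense(); print(s['clock'],s['ee_pos'],s['ft_force'],s['finger_gap']*85.4)
im=eyes.get_image("wrist"); cv2.imwrite("pics/w11.png",im[:,:,::-1])
Q,n=Rstand()
g=np.array([.5518,.0675,.0749]); print((s['ee_pos']-g)@Q)
```

```text
13.65 [0.5516 0.072  0.0832] [-1.2614  3.8379  6.0246] 49.14549647094151
[ 0.0003 -0.0003 -0.0095]
```

View pics/w11.png

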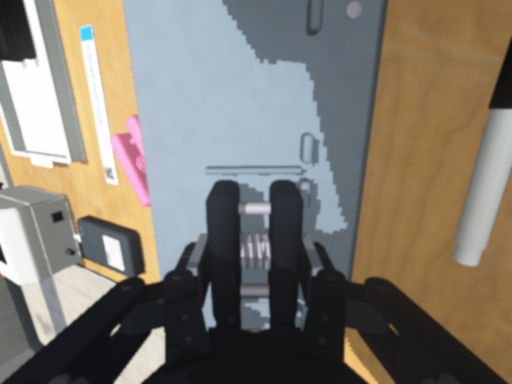

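>>> move_arm([
  [3.0,0,0,-0.5,0,0,0],
  [3.0,0,0,-1.0,0,0,0],
  [3.0,0,0,-1.0,0,0,0],
  [3.0,0,0,-1.5,0,0,0],
  [3.0,0,0,-1.5,0,0,0],
  [3.0,0,0,-1.5,0,0,0],
  [3.0,0,0,-1.5,0,0,0],
  [3.0,0,0,-1.5,0,0,0],
  [3.0,0,0,0,0,0,0],
])

```text
clock: 14.45
ee_pos: [0.5539, 0.1229, 0.1726]
tcp_rot: [[-0.999, 0.031, -0.011], [0.033, 0.868, -0.495], [-0.005, -0.495, -0.869]]
ft_force: [0.4, 1.1, -1.7]
finger_gap: 0.571
```

Run:
```python
from h import *
s=monitor.sense(); print(s['clock'],s['ee_pos'],s['ft_force'],s['finger_gap']*85.4)
D,_=Rstand(-.9,0)
p,q=row([.466,-.319,.15],D,20)
row([.466,-.319,.033],D,12,p,q)
```

```text
14.45 [0.5539 0.1229 0.1726] [ 0.3714  1.0549 -1.7011] 48.77647122810152
20 x [0.38, -2.13, 0.71, -1.48, 0.0, -0.05]
   4 [0.5358 0.0348 0.1866]
   8 [ 0.5181 -0.0544  0.1914]
   12 [ 0.5007 -0.1437  0.1869]
   16 [ 0.4836 -0.232   0.1733]
   20 [ 0.4669 -0.3186  0.1505]
12 x [0.01, -0.0, 0.98, -0.01, 0.0, -0.0]
   4 [ 0.4665 -0.3186  0.1113]
   8 [ 0.4661 -0.3187  0.0721]
   12 [ 0.4658 -0.3186  0.0329]
```

>>> move_arm([
  [3.0,0.38,-2.13,0.71,-1.48,0,-0.05],
  [3.0,0.38,-2.13,0.71,-1.48,0,-0.05],
  [3.0,0.38,-2.13,0.71,-1.48,0,-0.05],
  [3.0,0.38,-2.13,0.71,-1.48,0,-0.05],
  [3.0,0.38,-2.13,0.71,-1.48,0,-0.05],
  [3.0,0.38,-2.13,0.71,-1.48,0,-0.05],
  [3.0,0.38,-2.13,0.71,-1.48,0,-0.05],
  [3.0,0.38,-2.13,0.71,-1.48,0,-0.05],
  [3.0,0.38,-2.13,0.71,-1.48,0,-0.05],
  [3.0,0.38,-2.13,0.71,-1.48,0,-0.05],
  [3.0,0.38,-2.13,0.71,-1.48,0,-0.05],
  [3.0,0.38,-2.13,0.71,-1.48,0,-0.05],
  [3.0,0.38,-2.13,0.71,-1.48,0,-0.05],
  [3.0,0.38,-2.13,0.71,-1.48,0,-0.05],
  [3.0,0.38,-2.13,0.71,-1.48,0,-0.05],
  [3.0,0.38,-2.13,0.71,-1.48,0,-0.05],
  [3.0,0.38,-2.13,0.71,-1.48,0,-0.05],
  [3.0,0.38,-2.13,0.71,-1.48,0,-0.05],
  [3.0,0.38,-2.13,0.71,-1.48,0,-0.05],
  [3.0,0.38,-2.13,0.71,-1.48,0,-0.05],
])

```text
clock: 16.12
ee_pos: [0.4645, -0.3212, 0.148]
tcp_rot: [[-1.0, 0.018, -0.004], [0.018, 1.0, -0.001], [0.004, -0.001, -1.0]]
ft_force: [-0.4, 0.3, -0.5]
finger_gap: 0.572
```

Run:
```python
from h import *
s=monitor.sense(); print(s['clock'],s['ee_pos'],s['ft_force'],s['finger_gap']*85.4)
im=eyes.get_image("wrist"); cv2.imwrite("pics/w12.png",im[:,:,::-1])
D,_=Rstand(-.9,0)
row([.466,-.319,.034],D,12)
```

```text
16.1167 [ 0.4645 -0.3212  0.148 ] [-0.365  0.343 -0.482] 48.88037727876603
12 x [-0.03, 0.05, 0.94, -0.0, -0.03, -0.02]
   4 [ 0.4643 -0.3228  0.1089]
   8 [ 0.4654 -0.3208  0.0713]
   12 [ 0.4666 -0.3188  0.0337]
```

View pics/w12.png

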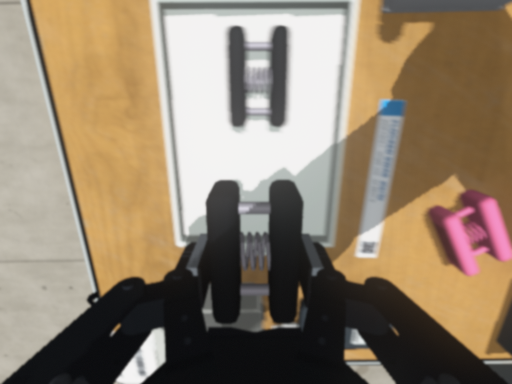

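>>> move_arm([
  [3.0,0,0.02,0.96,0,0,0],
  [3.0,0,0.02,0.96,0,0,0],
  [3.0,0,0.02,0.96,0,0,0],
  [3.0,0,0.02,0.96,0,0,0],
  [3.0,0,0.02,0.96,0,0,0],
  [3.0,0,0.02,0.96,0,0,0],
  [3.0,0,0.02,0.96,0,0,0],
  [3.0,0,0.02,0.96,0,0,0],
  [3.0,0,0.02,0.96,0,0,0],
  [3.0,0,0.02,0.96,0,0,0],
  [3.0,0,0.02,0.96,0,0,0],
  [3.0,0,0,0.6,0,0,0],
  [3.0,0,0,0.2,0,0,0],
  [3.0,0,0,0.1,0,0,0],
  [3.0,0,0,0,0,0,0],
])

```text
clock: 17.42
ee_pos: [0.4648, -0.3184, 0.0339]
tcp_rot: [[-1.0, 0.017, -0.004], [0.017, 1.0, -0.003], [0.004, -0.003, -1.0]]
ft_force: [-1.2, 1.0, -0.9]
finger_gap: 0.569
```

Run:
```python
from h import *
s=monitor.sense(); print(s['clock'],s['ee_pos'],s['ft_force'],s['finger_gap']*85.4)
im=eyes.get_image("wrist"); cv2.imwrite("pics/w13.png",im[:,:,::-1])
```

```text
17.4167 [ 0.4648 -0.3184  0.0339] [-1.1852  0.9599 -0.8839] 48.584112747301205
```

View pics/w13.png

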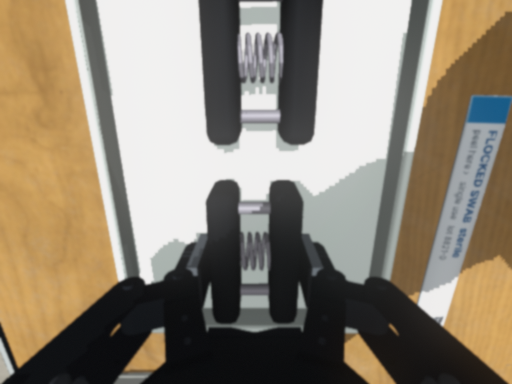

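Clear of grip 1, about 3 mm above the floor; lower, release and retreat.

>>> move_arm([
  [3.0,0,0,0.15,0,0,0],
  [3.0,0,0,0.15,0,0,0],
  [3.0,0,0,0.05,0,0,0],
  [3.0,0,0,0,0,0,0],
  [6.6,0,0,0,0,0,0],
  [6.6,0,0,0,0,0,0],
  [6.6,0,0,0,0,0,0],
  [6.6,0,0,-0.5,0,0,0],
  [6.6,0,0,-1,0,0,0],
  [6.6,0,0,-1.5,0,0,0],
  [6.6,0,0,-2,0,0,0],
  [8.5,0,0,-2,0,0,0],
  [8.5,0,0,-2,0,0,0],
  [8.5,0,0,-2,0,0,0],
  [8.5,0,0,-2,0,0,0],
])

```text
clock: 18.72
ee_pos: [0.4652, -0.3178, 0.1625]
tcp_rot: [[-1.0, 0.017, -0.003], [0.017, 1.0, -0.003], [0.003, -0.003, -1.0]]
ft_force: [0.7, -0.3, 0.4]
finger_gap: 0.997
```

Run:
```python
from h import *
s=monitor.sense(); print(s['clock'],s['ee_pos'],s['ft_force'],s['finger_gap']*85.4)
im=eyes.get_image("wrist"); cv2.imwrite("pics/w14.png",im[:,:,::-1])
Q,n=Rstand()
g=np.array([.64,.0642,.0751])
p,q=row(g+n*.12,Q,20)
row(g+n*.01,Q,12,p,q)
```

```text
18.7167 [ 0.4652 -0.3178  0.1625] [ 0.7149 -0.2688  0.4397] 85.14661823330067
20 x [-0.82, 2.17, -0.63, 1.48, 0.02, 0.05]
   4 [ 0.5008 -0.2317  0.1877]
   8 [ 0.5356 -0.1429  0.1996]
   12 [ 0.5707 -0.0535  0.2022]
   16 [0.6062 0.0356 0.1955]
   20 [0.6419 0.1234 0.1795]
12 x [-0.0, 0.01, 0.92, -0.01, -0.0, -0.0]
   4 [0.6412 0.1053 0.1474]
   8 [0.6405 0.0873 0.1153]
   12 [0.6399 0.0692 0.0833]
```

View pics/w14.png

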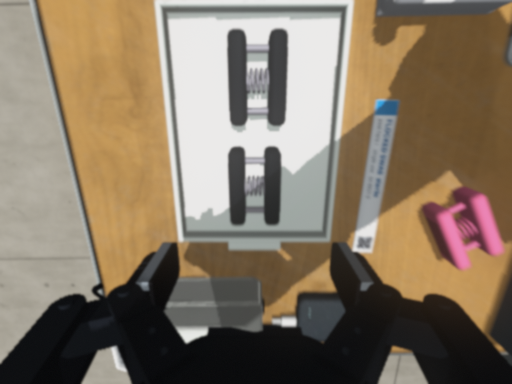

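Run:
```python
from h import *
print(cast("top",152,160,.0), cast("top",132,136,.228))
print(proj("top",[[.68,.3,0],[.68,.3,.228]]))
im=cv2.imread("pics/top0.png"); cv2.imwrite("pics/btl.png",cv2.resize(im[120:180,80:240],None,fx=5,fy=5,interpolation=cv2.INTER_CUBIC))
```

```text
[0.6589 0.3086 0.    ] [0.6633 0.3045 0.228 ]
[[155.0961 153.3048]
 [134.1018 129.6757]]
```

View pics/btl.png

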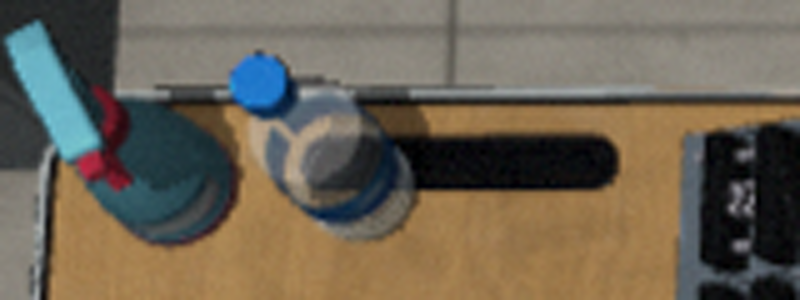

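Run:
```python
from h import *
Q,n=Rstand()
g=np.array([.64,.0642,.0751])
p,q=row(g+n*.11,Q,20)
row(g+n*.01,Q,12,p,q)
```

```text
20 x [-0.82, 2.16, -0.58, 1.48, 0.02, 0.05]
   4 [ 0.5008 -0.2322  0.1857]
   8 [ 0.5356 -0.1441  0.1957]
   12 [ 0.5707 -0.0556  0.1965]
   16 [0.6061 0.0325 0.188 ]
   20 [0.6418 0.119  0.1704]
12 x [-0.0, 0.0, 0.83, -0.01, -0.0, -0.0]
   4 [0.6411 0.1024 0.1416]
   8 [0.6405 0.0858 0.1129]
   12 [0.6399 0.0692 0.0841]
```

>>> move_arm([
  [8.5,-0.82,2.16,-0.58,1.48,0.02,0.05],
  [8.5,-0.82,2.16,-0.58,1.48,0.02,0.05],
  [8.5,-0.82,2.16,-0.58,1.48,0.02,0.05],
  [8.5,-0.82,2.16,-0.58,1.48,0.02,0.05],
  [8.5,-0.82,2.16,-0.58,1.48,0.02,0.05],
  [8.5,-0.82,2.16,-0.58,1.48,0.02,0.05],
  [8.5,-0.82,2.16,-0.58,1.48,0.02,0.05],
  [8.5,-0.82,2.16,-0.58,1.48,0.02,0.05],
  [8.5,-0.82,2.16,-0.58,1.48,0.02,0.05],
  [8.5,-0.82,2.16,-0.58,1.48,0.02,0.05],
  [8.5,-0.82,2.16,-0.58,1.48,0.02,0.05],
  [8.5,-0.82,2.16,-0.58,1.48,0.02,0.05],
  [8.5,-0.82,2.16,-0.58,1.48,0.02,0.05],
  [8.5,-0.82,2.16,-0.58,1.48,0.02,0.05],
  [8.5,-0.82,2.16,-0.58,1.48,0.02,0.05],
  [8.5,-0.82,2.16,-0.58,1.48,0.02,0.05],
  [8.5,-0.82,2.16,-0.58,1.48,0.02,0.05],
  [8.5,-0.82,2.16,-0.58,1.48,0.02,0.05],
  [8.5,-0.82,2.16,-0.58,1.48,0.02,0.05],
  [8.5,-0.82,2.16,-0.58,1.48,0.02,0.05],
])

```text
clock: 20.43
ee_pos: [0.641, 0.1213, 0.1666]
tcp_rot: [[-0.999, 0.029, -0.022], [0.036, 0.867, -0.497], [0.005, -0.497, -0.868]]
ft_force: [-0.7, -0.3, -0.1]
finger_gap: 0.996
```

Run:
```python
from h import *
s=monitor.sense(); print(s['clock'],s['ee_pos'],s['ft_force'],s['joint_pos'])
c=eyes.calibration("wrist"); im=eyes.get_image("wrist"); cv2.imwrite("pics/w15.png",im[:,:,::-1])
Q,n=Rstand()
g=np.array([.64,.0642,.0751]); print(proj("wrist",g+n*.017,c))
row(g+n*.01,Q,12)
```

```text
20.4333 [0.641  0.1213 0.1666] [-0.6679 -0.2908 -0.1175] [ 0.1877  0.7712  1.06   -0.5088  1.4575 -1.2514]
[[249.8972 203.8916]]
12 x [-0.01, -0.07, 0.81, 0.01, -0.02, 0.03]
   4 [0.6408 0.1066 0.1376]
   8 [0.6405 0.088  0.1109]
   12 [0.6402 0.0694 0.0842]
```

View pics/w15.png

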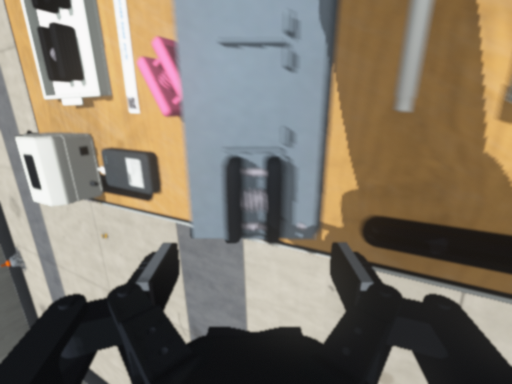

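>>> move_arm([
  [8.5,0,-0.04,0.81,0,0,0],
  [8.5,0,-0.04,0.81,0,0,0],
  [8.5,0,-0.04,0.81,0,0,0],
  [8.5,0,-0.04,0.81,0,0,0],
  [8.5,0,-0.04,0.81,0,0,0],
  [8.5,0,-0.04,0.81,0,0,0],
  [8.5,0,-0.04,0.81,0,0,0],
  [8.5,0,-0.04,0.81,0,0,0],
  [8.5,0,-0.04,0.81,0,0,0],
  [8.5,0,0,0.81,0,0,0],
  [8.5,0,0,0.8,0,0,0],
  [8.5,0,0,0.7,0,0,0],
  [8.5,0,0,0,0,0,0],
])

```text
clock: 21.57
ee_pos: [0.6378, 0.0685, 0.0825]
tcp_rot: [[-0.999, 0.028, -0.025], [0.037, 0.868, -0.496], [0.008, -0.497, -0.868]]
ft_force: [-0.1, 0.5, -0.1]
finger_gap: 0.994
```

Run:
```python
from h import *
s=monitor.sense(); print(s['clock'],s['ee_pos'],s['ft_force'],s['finger_gap']*85.4)
c=eyes.calibration("wrist"); im=eyes.get_image("wrist"); cv2.imwrite("pics/w16.png",im[:,:,::-1])
Q,n=Rstand()
g=np.array([.64,.0642,.0751]); print(proj("wrist",g+n*.017,c),(s['ee_pos']-g)@Q)
```

```text
21.5667 [0.6378 0.0685 0.0825] [-0.118   0.5386 -0.0681] 84.84851362278457
[[254.5449 271.9206]] [ 0.0024 -0.     -0.0085]
```

View pics/w16.png

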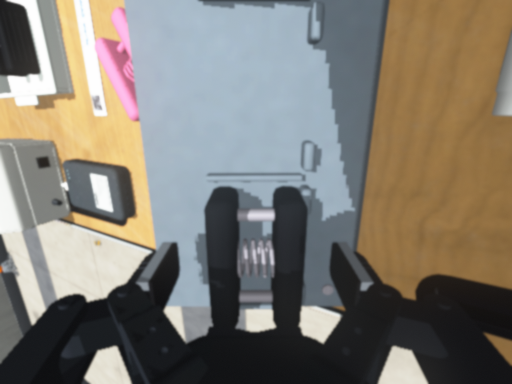

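Centred (grip columns 205–307, fingers' centre 255). Squeeze.

>>> move_arm([
  [6.0,0,0,0,0,0,0],
  [6.0,0,0,0,0,0,0],
  [3.0,0,0,0,0,0,0],
  [3.0,0,0,0,0,0,0],
  [3.0,0,0,0,0,0,0],
  [3.0,0,0,0,0,0,0],
  [3.0,0,0,0,0,0,0],
  [3.0,0,0,0,0,0,0],
  [3.0,0,0,0,0,0,0],
  [3.0,0,0,0,0,0,0],
], squeeze=20)

```text
clock: 22.45
ee_pos: [0.6391, 0.07, 0.0857]
tcp_rot: [[-0.999, 0.029, -0.02], [0.035, 0.868, -0.496], [0.003, -0.496, -0.868]]
ft_force: [-0.1, 3.7, 7.4]
finger_gap: 0.46
```

Run:
```python
from h import *
s=monitor.sense(); print(s['clock'],s['ee_pos'],s['ft_force'],s['finger_gap']*85.4)
im=eyes.get_image("wrist"); cv2.imwrite("pics/w17.png",im[:,:,::-1])
Q,n=Rstand()
g=np.array([.64,.0642,.0751]); print((s['ee_pos']-g)@Q)
```

```text
22.45 [0.6391 0.07   0.0857] [-0.0682  3.6817  7.3797] 39.28648381538428
[ 0.0011 -0.0003 -0.012 ]
```

View pics/w17.png

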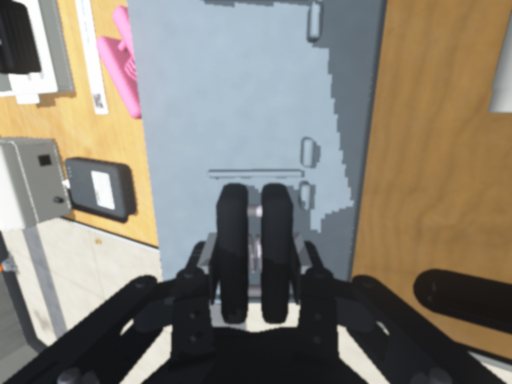

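>>> move_arm([
  [3.0,0,0,-0.5,0,0,0],
  [3.0,0,0,-1.0,0,0,0],
  [3.0,0,0,-1.0,0,0,0],
  [3.0,0,0,-1.5,0,0,0],
  [3.0,0,0,-1.5,0,0,0],
  [3.0,0,0,-1.5,0,0,0],
  [3.0,1,0,-1.5,0,0,0],
  [3.0,1.5,0,-1,0,0,0],
  [3.0,2,0,-0.5,0,0,0],
  [3.0,2,0,0,0,0,0],
  [3.0,2,0,0,0,0,0],
  [3.0,2,0,0,0,0,0],
  [3.0,1.5,0,0,0,0,0],
  [3.0,1,0,0,0,0,0],
])

```text
clock: 23.67
ee_pos: [0.5095, 0.1241, 0.1727]
tcp_rot: [[-0.999, 0.028, -0.022], [0.035, 0.868, -0.496], [0.006, -0.496, -0.868]]
ft_force: [-0.5, -0.3, -2.0]
finger_gap: 0.461
```

Run:
```python
from h import *
s=monitor.sense(); print(s['clock'],s['ee_pos'],s['ft_force'],s['finger_gap']*85.4)
im=eyes.get_image("wrist"); cv2.imwrite("pics/w18.png",im[:,:,::-1])
D,_=Rstand(-4.2,0)
p,q=row([.45,.335,.16],D,18)
row([.45,.335,.036],D,12,p,q)
```

```text
23.6667 [0.5095 0.1241 0.1727] [-0.5188 -0.3187 -1.9855] 39.380104021598065
18 x [0.39, 1.14, -0.25, -1.65, 0.01, 0.12]
   4 [0.4947 0.17   0.1608]
   8 [0.4812 0.2168 0.1541]
   12 [0.4682 0.2642 0.1527]
   16 [0.4555 0.3116 0.1566]
   18 [0.4493 0.3351 0.1606]
12 x [-0.01, 0.0, 1.04, -0.0, 0.0, 0.01]
   4 [0.4497 0.335  0.119 ]
   8 [0.4501 0.3349 0.0774]
   12 [0.4505 0.3349 0.0358]
```

View pics/w18.png

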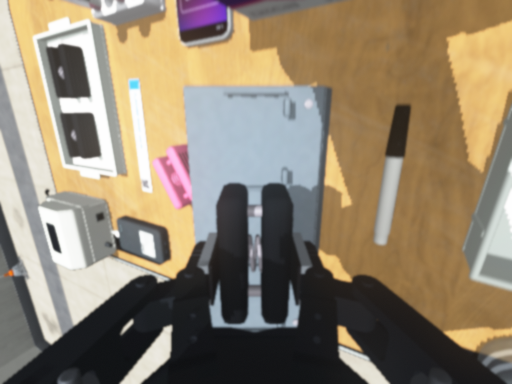

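>>> move_arm([
  [3.0,0.39,1.14,-0.25,-1.65,0,0.12],
  [3.0,0.39,1.14,-0.25,-1.65,0,0.12],
  [3.0,0.39,1.14,-0.25,-1.65,0,0.12],
  [3.0,0.39,1.14,-0.25,-1.65,0,0.12],
  [3.0,0.39,1.14,-0.25,-1.65,0,0.12],
  [3.0,0.39,1.14,-0.25,-1.65,0,0.12],
  [3.0,0.39,1.14,-0.25,-1.65,0,0.12],
  [3.0,0.39,1.14,-0.25,-1.65,0,0.12],
  [3.0,0.39,1.14,-0.25,-1.65,0,0.12],
  [3.0,0.39,1.14,-0.25,-1.65,0,0.12],
  [3.0,0.39,1.14,-0.25,-1.65,0,0.12],
  [3.0,0.39,1.14,-0.25,-1.65,0,0.12],
  [3.0,0.39,1.14,-0.25,-1.65,0,0.12],
  [3.0,0.39,1.14,-0.25,-1.65,0,0.12],
  [3.0,0.39,1.14,-0.25,-1.65,0,0.12],
  [3.0,0.39,1.14,-0.25,-1.65,0,0.12],
  [3.0,0.39,1.14,-0.25,-1.65,0,0.12],
  [3.0,0.39,1.14,-0.25,-1.65,0,0.12],
  [3.0,0,0,0,0,0,0],
])

```text
clock: 25.3
ee_pos: [0.4515, 0.3357, 0.1605]
tcp_rot: [[-0.998, 0.07, 0.005], [0.07, 0.998, 0.001], [-0.005, 0.001, -1.0]]
ft_force: [-0.0, -0.2, -1.3]
finger_gap: 0.459
```

Run:
```python
from h import *
s=monitor.sense(); print(s['clock'],s['ee_pos'],s['ft_force'],s['finger_gap']*85.4)
im=eyes.get_image("wrist"); cv2.imwrite("pics/w19.png",im[:,:,::-1])
D,_=Rstand(-4.2,0)
row([.45,.335,.037],D,12)
```

```text
25.3 [0.4515 0.3357 0.1605] [-0.0242 -0.1764 -1.2561] 39.196104942000076
12 x [0.02, 0.0, 1.03, -0.01, 0.02, 0.01]
   4 [0.451  0.3347 0.119 ]
   8 [0.4504 0.3348 0.0778]
   12 [0.4496 0.3349 0.0366]
```

View pics/w19.png

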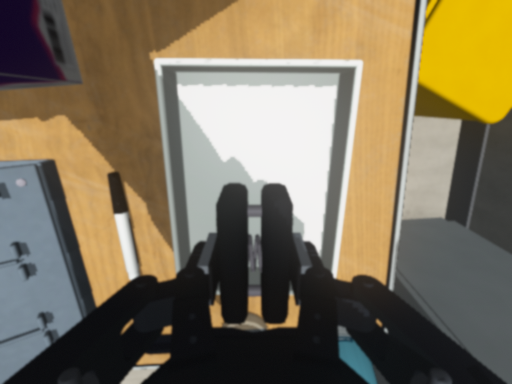

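>>> move_arm([
  [3.0,0.02,0,1.03,0,0,0],
  [3.0,0.02,0,1.03,0,0,0],
  [3.0,0.02,0,1.03,0,0,0],
  [3.0,0.02,0,1.03,0,0,0],
  [3.0,0.02,0,1.03,0,0,0],
  [3.0,0,0,1.03,0,0,0],
  [3.0,0,0,1.03,0,0,0],
  [3.0,0,0,1.03,0,0,0],
  [3.0,0,0,1.03,0,0,0],
  [3.0,0,0,1.03,0,0,0],
  [3.0,0,0,1.0,0,0,0],
  [3.0,0,0,0.6,0,0,0],
  [3.0,0,0,0.3,0,0,0],
  [3.0,0,0,0,0,0,0],
])

```text
clock: 26.52
ee_pos: [0.4507, 0.3341, 0.0369]
tcp_rot: [[-0.997, 0.072, 0.003], [0.072, 0.997, -0.002], [-0.003, -0.001, -1.0]]
ft_force: [0.0, 0.1, -1.4]
finger_gap: 0.464
```

Run:
```python
from h import *
s=monitor.sense(); print(s['clock'],s['ee_pos'],s['ft_force'],s['finger_gap']*85.4)
im=eyes.get_image("wrist"); cv2.imwrite("pics/w20.png",im[:,:,::-1])
```

```text
26.5167 [0.4507 0.3341 0.0369] [ 0.0094  0.0638 -1.3657] 39.59382274461876
```

View pics/w20.png

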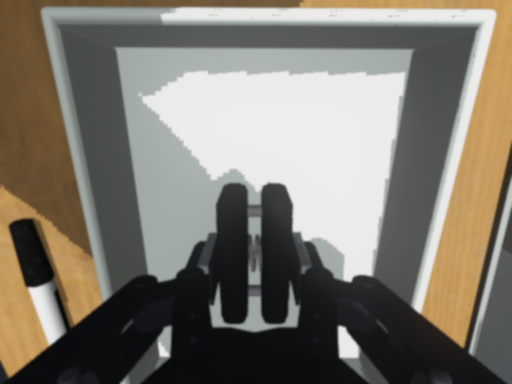

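>>> move_arm([
  [3.0,0,0,0.15,0,0,0],
  [3.0,0,0,0.15,0,0,0],
  [3.0,0,0,0.1,0,0,0],
  [3.0,0,0,0,0,0,0],
])

```text
clock: 26.9
ee_pos: [0.4509, 0.3342, 0.0335]
tcp_rot: [[-0.997, 0.072, 0.003], [0.072, 0.997, -0.001], [-0.003, -0.001, -1.0]]
ft_force: [-0.1, -0.1, -1.8]
finger_gap: 0.461
```

>>> move_arm([
  [3.0,0,0,0.12,0,0,0],
  [3.0,0,0,0.1,0,0,0],
  [3.0,0,0,0,0,0,0],
])

```text
clock: 27.15
ee_pos: [0.451, 0.3342, 0.0315]
tcp_rot: [[-0.997, 0.072, 0.004], [0.072, 0.997, -0.001], [-0.004, -0.001, -1.0]]
ft_force: [-0.4, 0.4, 0.6]
finger_gap: 0.458
```

Contact. Release and retreat.

>>> move_arm([
  [6.6,0,0,0,0,0,0],
  [6.6,0,0,0,0,0,0],
  [6.6,0,0,0,0,0,0],
  [6.6,0,0,0,0,0,0],
  [6.6,0,0,-0.5,0,0,0],
  [6.6,0,0,-1,0,0,0],
  [6.6,0,0,-1.5,0,0,0],
  [6.6,0,0,-2,0,0,0],
  [6.6,0,0,-2,0,0,0],
  [8.5,0,0,-2,0,0,0],
  [8.5,0,0,-2,0,0,0],
  [8.5,0,0,-2,0,0,0],
  [8.5,0,0,-2,0,0,0],
  [8.5,0,0,0,0,0,0],
  [8.5,0,0,0,0,0,0],
])

```text
clock: 28.4
ee_pos: [0.4507, 0.3346, 0.1829]
tcp_rot: [[-0.997, 0.072, 0.006], [0.072, 0.997, -0.0], [-0.006, 0.0, -1.0]]
ft_force: [-0.3, -0.7, -1.2]
finger_gap: 0.996
```

Run:
```python
from h import *
s=monitor.sense(); print(s['clock'],s['ee_pos'],s['ft_force'],s['finger_gap']*85.4)
im=eyes.get_image("wrist"); cv2.imwrite("pics/w21.png",im[:,:,::-1])
im=eyes.get_image("top"); cv2.imwrite("pics/t2.png",im[:,:,::-1])
t0=cv2.imread("pics/top0.png"); t=im[:,:,::-1]
cv2.imwrite("pics/t2z.png",np.hstack([cv2.resize(t[180:295,300:420],None,fx=3,fy=3),cv2.resize(t[180:295,80:200],None,fx=3,fy=3)]))
```

```text
28.4 [0.4507 0.3346 0.1829] [-0.3048 -0.6708 -1.1531] 85.09068301988522
```

View pics/w21.png

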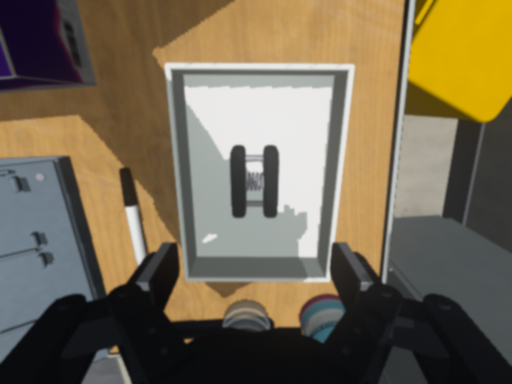

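View pics/t2.png

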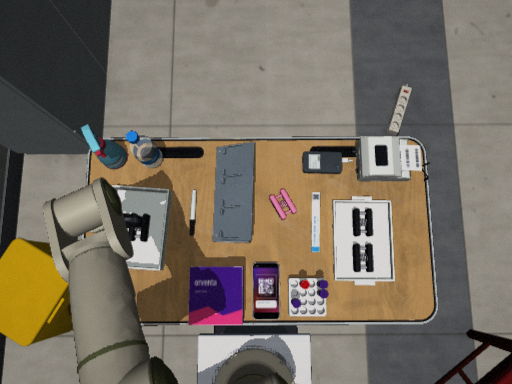

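View pics/t2z.png

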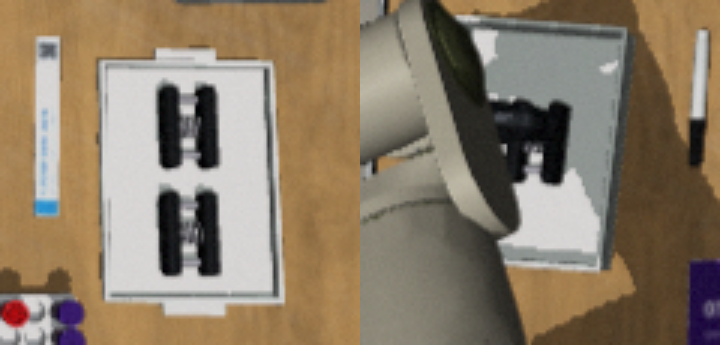

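Run:
```python
from h import *
t=cv2.imread("pics/t2.png"); m=(t.max(2)<50).astype(np.uint8); m[:,:337]=0; m[:,388:]=0; m[:204]=0; m[277:]=0
m=cv2.morphologyEx(m,cv2.MORPH_CLOSE,np.ones((7,7)))
n,l,s,c=cv2.connectedComponentsWithStats(m)
for i in range(1,n):
    if s[i,4]>100: print(s[i],cast("top",*c[i],.021)-[.412,-.319,0])
order.job_done(); print(monitor.sense()['clock'])
```

```text
[353 209  19  27 485] [0.0521 0.0011 0.021 ]
[353 244  20  28 497] [-0.0505  0.0054  0.021 ]
the job is handed in; nothing more can be done
the job is handed in; nothing more can be done
```

I squeezed all three grips at 20 N, sorted them and handed the job in after about 28 s on the robot's clock; no verdict came back.

| Grip on the stand | Opening at 20 N | Result | Placed |
|---|---|---|---|
| Near | 48.6 mm | firm | shallow tray |
| Middle | 49.1 mm | firm | shallow tray |
| Far | 39.3 mm | soft, fully closed | deep box |

- **Tray:** in the last top view the two firm grips lie flat end to end with a gap between them. Their measured centres are (+52, +1) mm and (−51, +5) mm from the tray centre, well inside the walls.
- **Deep box:** the soft grip lies flat near the middle of the box in the wrist view. I measured its position only from where the arm let go of it, because the arm partly hid it in the top view.
- **Other objects:** the pen, swab pack, power bank, bottle and pink look-alike show no visible movement in the top view, judged by eye only. The gripper was open and about 15 cm above the box floor when I handed in.
- **Odd reading:** each grip was held a few millimetres higher than I aimed for. Closing the fingers also pressed it on the stand with about 7–8 N. All three still carried and landed without slipping.

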